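Unhook the specimen carrier from its barbed hanger and seat it in the loading dock

ROBOT

A 6-joint arm with a two-finger parallel gripper is mounted at the origin on the work surface. World frame = base frame: x ahead of the robot, y to its left, z up, the work surface at z = 0. Lengths are in mm, angles in rad, forces in N, time in s.
With the tool pointing down it reaches from about 325 to 875 mm from the base axis. Payload 4.4 kg.
Tool frame: the origin (TCP) lies on the centre line of the jaws, within the pads' length; the fingertips stand ahead of it and the grasp point (between the pads) lies 6 mm ahead of it (ctrl.tcp_to_tips is the z of the fingertips in the tool frame, in mm); z points along the fingers, y is the direction in which the jaws open and shut (so a half turn about z gives the same grasp; the last joint's range is limited). The gripper opens to 85 mm and grips with 20 to 120 N. Pads are 22 mm wide; open, the fingers measure 114 mm over their backs; the gripper's body (76 mm by 85 mm) begins 54 mm behind the grasp point. The pads swing forward as they close: fully open they stand 13 mm farther back than shut.
Start: joints at [-0.15, 0.207, 1.542, -0, 1.393, -0.15], TCP at [575.002, -0.012, 256.282] pointing down, gripper open.
Joint ranges: [-2.73, 2.73], [-0.86, 2.22], [0.23, 2.46], [-1.11, 4.25], [0.08, 2.63], [-2.82, 2.82]. Speed limits (rad/s): [2.79, 2.79, 3.14, 3.14, 3.14, 3.14].

INTERFACE

Orientations are given as a 3x3 rotation matrix whose columns are the frame's x, y, z axes.
In Python, from plant import ctrl, sensors, optics gives the robot as it stands. Calls block until the motion is done:
- ctrl.move_ptp(position, orientation): joint-space move of the TCP to a pose.
- ctrl.move_l(position, rot=None, vel=150, threshold=None): straight line of the TCP; rot=None keeps the orientation; vel is the mean speed in mm/s. With threshold (N) it stops when the force on the tool has changed by that much, and returns True; else False.
- ctrl.set_joints(angles): joint-space move.
- ctrl.gripper_to(opening, force=None): finger opening in mm; force is the grip in N (None keeps the last); returns when the fingers have stopped.
- ctrl.hold(seconds).
- ctrl.solve_ik(position, orientation): joint angles nearest the present ones, or None.
- sensors.read_state(): the state.
- optics.grab_frame(name): name is "scene" or "side" or "wrist"; returns (picture, depth): 420x560x3 uint8, red, green, blue; 420x560 float32, mm along the optical axis (not along the pixel's ray), 0 where there is no reading.
- optics.camera_params(name): a dict with "mtx" (3x3 intrinsics, pixels), "R" (3x3) and "t" (3): a world point X has camera coordinates R X + t; the wrist camera has in their place "T_tool_cam" (4x4, takes a point from camera to tool coordinates, whose origin is the TCP and whose axes are the flange's). Camera axes: x right, y down, z forward; pixel columns grow to the right and rows downward; lengths in mm; the calibration is good to about 2 mm. The wrist camera is an equidistant fisheye: a pixel r from the principal point sees the ray r / f radians off the axis. A picture is of the moment at which its call begins: read the wrist's pose just before it. camera_params takes no time and is no camera call.
A pose or a line that the arm cannot do raises ctrl.MotionError and nothing moves.
- ctrl.finish_job(): hands the job in, once; it reports no verdict.
The state is a dict: "t": time; "q": joint angles; "qvel": joint speeds; "tau": joint torques, N m; "eef_pos": TCP position; "eef_rot": TCP orientation; "force": force on the tool from outside, world axes, zero at the start; "wrist_torque": the same for the moment, N m; "grip_width": finger opening in mm.
Only numpy, scipy, OpenCV 4.12 (cv2) and the standard library are available. Lean on these libraries where they do the work, as an engineer would, in place of code of your own. Each camera call takes 0.05 s, during which the arm holds its last target.

TASK

Take the aluminium specimen carrier off the barbed hook it hangs on - raise it, tilt it and back it over the barb, feeling your way and never straining the hook - then set it upright in the loading dock, tongue in the slot and fully home, and let go. Keep the push on the hook and its stand under 25 N, set the carrier down gently without dropping or ramming it, and leave everything else on the table where it is.

Things in the scene. Friction and masses are not known exactly. Their poses are not given: they have to be found in the camera images.
- carrier_eye (a point): Centre of the eye of the loose aluminium specimen carrier (0.2 kg, 116 mm tall, same turned half round). z up it, y along its 60 mm width, x through the eye (outward along the hook arm when hanging). Eye opening 20 mm high (z -10 to +10), 22 wide in y, side walls 6 mm. Roof from z +10 to +18, 18 long in x, 34 wide in y; hanging, the roof rests level on the arm.
- carrier_grip (a point): Centre of the carrier's grip block, 30 (x) by 16 (y) by 42 mm high, above the eye's roof; 39 mm above the eye's centre, axes as the eye's. Take it here from above, across the 16 mm.
- carrier: The carrier again: origin at the centre of its tongue's underside, 56 mm below the eye's centre, same axes. Tongue 12 (x) by 36 (y) mm, z 0 to 14. Above it the block, 30 by 60 mm, z 14 to 46: its underside is the shoulder, its top the eye's floor.
- stand: Fixed stand, aluminium post on a dark base, 160 mm tall. Origin on the table below the front of the clamped post, z up, x the way the hook points (the clamp ends at x = 3 mm). Steel hook, 10 mm wide, centred on y = 0: first a level arm 8 mm high. Its clamped length varies, so the bend at its end is anywhere from x = 56 to 110 mm; it does not give. Find the bend by sight or by sliding against it.
- bend_mean (a point): Point of the stand on the arm's centre line, 140 mm above the table, 83 mm out: the average place of the bend, not this hook's. At the bend the centre line turns up 28 degrees and runs 32 mm on, 8 mm thick, smooth below. A carrier tilted 28 degrees (outer side up, top leaning back to the post) slides along this rise over the barb with barely 1.5 mm to spare above and below; a level one jams.
- barb_mean (a point): Highest corner of the barb, were the bend at bend_mean; it shifts along the stand's x with the bend. The barb, 4 mm thick, 17 long, points back from the tip's upper side to the post, level. Along the rise it spans 16 to 33 mm from the bend; this corner is 18 mm along and 13 mm above the rise's centre line, square to it.
- dock_slot (a point): Centre of the slot's mouth on top of the fixed loading dock, a grey block 70 (x) by 100 (y) by 30 mm high; z up. The slot is 16 mm in x, 40 mm in y, 20 mm deep, slightly chamfered. Seated, the carrier's shoulder lies flat on the dock's top and the eye's centre is 42 mm above this point; either way round.
- dock: The same dock; origin under its centre, axes as the slot's.
- flange: Bystander: loose steel ring, 56 mm across, 12 mm high.
- blank: Bystander: loose steel disc, 48 mm across, 10 mm high.
- stub: Bystander: loose brass stub, 36 mm across, 30 mm high.
- wrench: Bystander: loose wrench, 150 mm long.
- jar: Bystander: loose jar, 52 mm across, 70 mm high.
- rinse: Bystander: loose white bottle, 56 mm across, 130 mm high.
- driver: Bystander: loose screwdriver, 160 mm long.
Things that resemble listed ones, but are neither listed nor needed, are in the scene too. There is more than one size of the dock; the job needs the middle-sized.

How it is judged:
By the outcome, as a careful person would: the job done as asked, in the order asked, and still so for the second after the job is handed in, with the robot touching nothing.
It also fails if it takes over 64 s, if anything falls off the work surface, if the arm or the gripper's body presses on something with over 40 N, if the wrist force passes 120 N, or if a joint passes its speed limit or range.

## Working session

There is one attempt and no reset: what is moved stays moved. The work goes in short steps, each a Python script; the robot and the scene stay as the last script left them, time stands still between calls to the robot, and variables do not carry over. Pictures are saved under pics/ and viewed, and the job is handed in when it is done.

```bash
ls; mkdir -p pics
python3 - <<'E'
from plant import ctrl, sensors, optics
import cv2, numpy as np
np.set_printoptions(precision=4,suppress=True)
for n in ["scene","side","wrist"]:
    im,d=optics.grab_frame(n); cv2.imwrite(f"pics/{n}0.png",im[:,:,::-1]); np.save(f"{n}0.npy",d)
    print(n,optics.camera_params(n))
s=sensors.read_state();print(s); print(ctrl.tcp_to_tips)
E
```

```text
pics
scene {'mtx': array([[537.3161,   0.    , 273.4016],
       [  0.    , 537.3161, 203.5939],
       [  0.    ,   0.    ,   1.    ]]), 'R': array([[ 0.7201,  0.6936,  0.0181],
       [ 0.451 , -0.4481, -0.7719],
       [-0.5273,  0.564 , -0.6355]]), 't': array([-390.5065, -146.3791, 1612.8887])}
side {'mtx': array([[457.3841,   0.    , 285.3727],
       [  0.    , 457.3841, 212.5159],
       [  0.    ,   0.    ,   1.    ]]), 'R': array([[ 0.9818, -0.1885,  0.0219],
       [-0.0935, -0.5812, -0.8084],
       [ 0.1651,  0.7916, -0.5882]]), 't': array([-543.3773,  143.7302, 1007.7791])}
wrist {'mtx': array([[325.1923,   0.    , 278.5661],
       [  0.    , 325.1923, 202.9102],
       [  0.    ,   0.    ,   1.    ]]), 'T_tool_cam': array([[  -0.0009,   -0.9529,   -0.3031,   77.1816],
       [   1.    ,   -0.001 ,    0.0001,   -0.6626],
       [  -0.0004,   -0.3031,    0.9529, -117.8599],
       [   0.    ,    0.    ,    0.    ,    1.    ]])}
{'t': 0.15, 'q': array([-0.1505,  0.2073,  1.5426,  0.    ,  1.3935, -0.1505]), 'qvel': array([ 0.0005, -0.0021, -0.003 , -0.0004,  0.0006, -0.0015]), 'tau': array([  0.0005, -38.3513, -29.2038,  -0.0002,   0.0066,  -0.0001]), 'eef_pos': array([574.4605,   0.0694, 255.3632]), 'eef_rot': array([[ 0.    ,  1.    , -0.0018],
       [ 1.    , -0.    ,  0.0003],
       [ 0.0003, -0.0018, -1.    ]]), 'force': array([-0.2651,  0.3024, -0.009 ]), 'wrist_torque': array([-0.037 , -0.017 ,  0.0347]), 'grip_width': 85.52430105463893}
25.0
```

View pics/scene0.png

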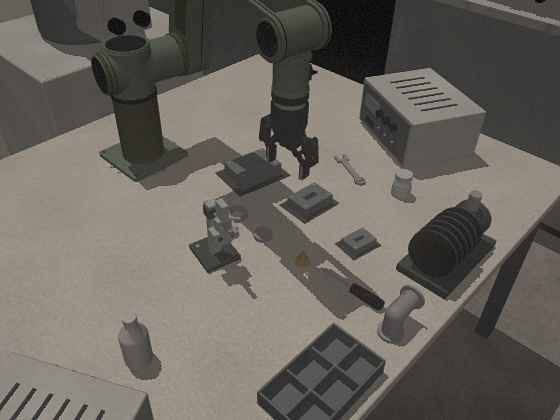

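View pics/side0.png

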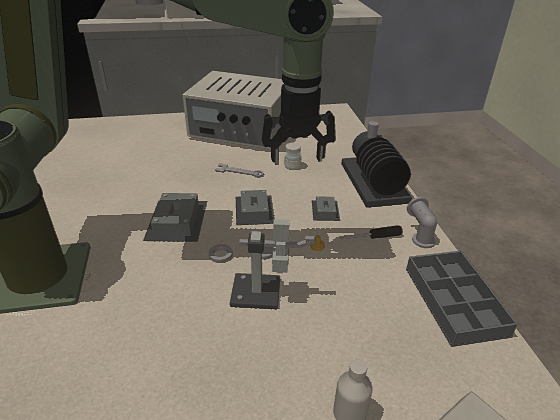

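View pics/wrist0.png

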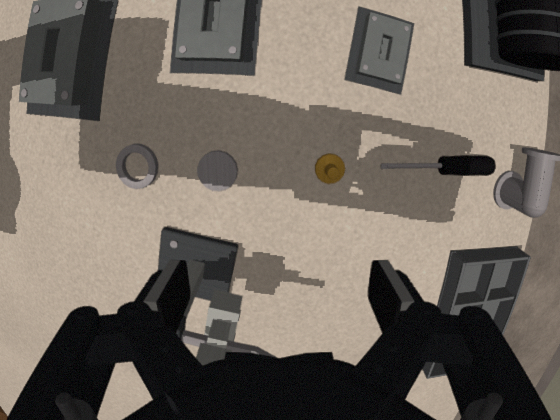

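Run:
```python
import cv2
s=cv2.imread('pics/side0.png'); c=cv2.imread('pics/scene0.png')
cv2.imwrite('pics/c1.png',cv2.resize(s[180:320,140:360],None,fx=3.6,fy=3.6,interpolation=cv2.INTER_CUBIC)) 
cv2.imwrite('pics/c2.png',cv2.resize(c[140:290,180:400],None,fx=3.6,fy=3.6,interpolation=cv2.INTER_CUBIC))
```

```text
(no output)
```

View pics/c1.png

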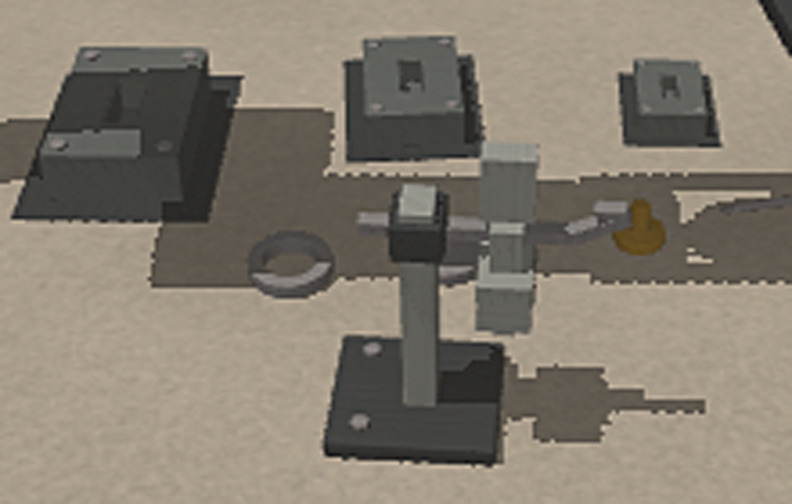

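View pics/c2.png

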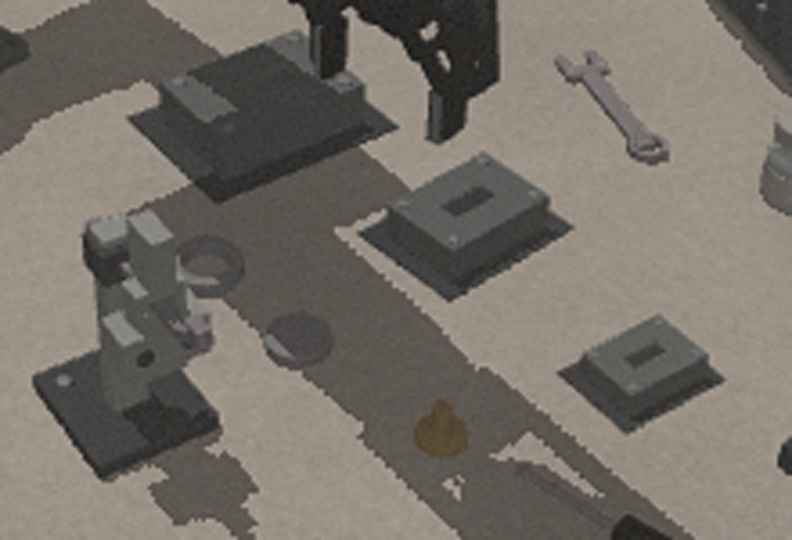

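```bash
cat > h.py <<'E'
import numpy as np, cv2
from plant import ctrl, sensors, optics
np.set_printoptions(precision=3,suppress=True)
def cloud(name,d):
    P=optics.camera_params(name); K=P['mtx']
    v,u=np.mgrid[:d.shape[0],:d.shape[1]]
    X=np.stack([(u-K[0,2])/K[0,0]*d,(v-K[1,2])/K[1,1]*d,d],-1)
    return (X-P['t'])@P['R']
def ray_z(name,u,v,z):
    P=optics.camera_params(name);K=P['mtx']
    r=np.array([(u-K[0,2])/K[0,0],(v-K[1,2])/K[1,1],1])@P['R']; c=-P['R'].T@P['t']
    return c+r*(z-c[2])/r[2]
def tri(a,ua,b,ub):
    L=[]
    for n,u in((a,ua),(b,ub)):
        P=optics.camera_params(n);K=P['mtx']
        r=np.array([(u[0]-K[0,2])/K[0,0],(u[1]-K[1,2])/K[1,1],1])@P['R']; L.append((-P['R'].T@P['t'],r/np.linalg.norm(r)))
    A=sum(np.eye(3)-np.outer(r,r) for c,r in L);B=sum((np.eye(3)-np.outer(r,r))@c for c,r in L)
    return np.linalg.solve(A,B)
E
python3 - <<'E'
from h import *
for n in('side','scene'):
    d=np.load(n+'0.npy'); W=cloud(n,d)
    reg={'side':[('L',(145,185,210,245)),('M',(230,185,275,228)),('S',(308,190,342,222)),('hook',(235,220,330,308))],
     'scene':[('L',(212,145,292,200)),('M',(278,178,342,225)),('S',(334,224,384,262)),('hook',(188,195,245,275))]}[n]
    for nm,(x0,y0,x1,y1) in reg:
        w=W[y0:y1,x0:x1].reshape(-1,3); ok=d[y0:y1,x0:x1].ravel()>0; w=w[ok&(w[:,2]>8)]
        hh,e=np.histogram(w[:,2],bins=np.arange(0,200,5)); print(n,nm,len(w),w.min(0),w.max(0)); print(dict((int(a),int(b)) for a,b in zip(e,hh) if b>3))
        k=e[np.argmax(hh)]
        t=w[abs(w[:,2]-k-2.5)<4].astype(np.float32); print(cv2.minAreaRect(t[:,:2]),t[:,2].mean())
    print(W[300,50:60:5] if n=='side' else W[300,150])
E
```

```text
side L 1652 [239.968  89.373   8.008] [355.581 239.534  45.643]
{5: 33, 10: 87, 15: 104, 20: 94, 25: 88, 30: 109, 35: 251, 40: 883}Traceback (most recent call last):
  File "<stdin>", line 10, in <module>
cv2.error: OpenCV(4.12.0) /io/opencv/modules/imgproc/src/convhull.cpp:143: error: (-215:Assertion failed) total >= 0 && (depth == CV_32F || depth == CV_32S) in function 'convexHull'
```

Run:
```python
from h import *
for n in('side','scene'):
    d=np.load(n+'0.npy'); W=cloud(n,d)
    reg={'side':[('L',(145,185,210,245)),('M',(230,185,275,228)),('S',(308,190,342,222)),('hook',(235,220,330,308))],
     'scene':[('L',(212,145,292,200)),('M',(278,178,342,225)),('S',(334,224,384,262)),('hook',(188,195,245,275))]}[n]
    for nm,(x0,y0,x1,y1) in reg:
        w=W[y0:y1,x0:x1].reshape(-1,3); ok=d[y0:y1,x0:x1].ravel()>0; w=w[ok&(w[:,2]>8)]
        hh,e=np.histogram(w[:,2],bins=np.arange(0,200,5)); print(n,nm,len(w),w.min(0),w.max(0)); print(dict((int(a),int(b)) for a,b in zip(e,hh) if b>3))
        k=e[np.argmax(hh)]
        t=w[abs(w[:,2]-k-2.5)<4].astype(np.float32); print(cv2.minAreaRect(np.ascontiguousarray(t[:,:2])),t[:,2].mean())
    print(W[300,50:60:5] if n=='side' else W[300,150])
```

```text
side L 1652 [239.968  89.373   8.008] [355.581 239.534  45.643]
{5: 33, 10: 87, 15: 104, 20: 94, 25: 88, 30: 109, 35: 251, 40: 883}
((297.5753479003906, 164.54690551757812), (141.229248046875, 93.97205352783203), 79.35662078857422) 41.349003
side M 772 [ 464.082 -142.749    8.037] [540.042 231.525 195.682]
{5: 23, 10: 52, 15: 52, 20: 50, 25: 136, 30: 441, 35: 5, 190: 8}
((501.7999572753906, 177.17678833007812), (108.6228256225586, 69.53107452392578), 84.87191772460938) 31.504616
side S 366 [659.83  103.282   8.154] [720.514 186.966  26.264]
{5: 17, 10: 34, 15: 58, 20: 243, 25: 14}
((690.5787353515625, 145.7477264404297), (77.09081268310547, 50.130401611328125), 79.25684356689453) 22.443878
side hook 3332 [ 416.637 -181.303    8.039] [649.051  11.762 197.219]
{5: 79, 10: 707, 15: 638, 20: 28, 25: 32, 30: 25, 35: 19, 40: 13, 45: 18, 50: 18, 55: 17, 60: 18, 65: 21, 70: 21, 75: 17, 80: 23, 85: 23, 90: 31, 95: 53, 100: 48, 105: 52, 110: 53, 115: 56, 120: 103, 125: 91, 130: 44, 135: 95, 140: 172, 145: 152, 150: 165, 155: 102, 160: 128, 165: 28, 170: 34, 175: 32, 180: 34, 185: 31, 190: 71}

[... 668 characters left out ...]
 539 [661.695  90.328   8.05 ] [730.212 184.236  25.936]
{5: 24, 10: 74, 15: 127, 20: 307, 25: 7}
((692.548583984375, 145.1020965576172), (76.75912475585938, 52.9262580871582), 79.39334869384766) 21.692818
scene hook 2245 [ 374.188 -181.56     8.053] [582.409  37.396 196.961]
{5: 65, 10: 655, 15: 250, 20: 13, 25: 20, 30: 18, 35: 8, 40: 11, 45: 5, 50: 5, 75: 11, 80: 12, 90: 36, 95: 44, 100: 46, 105: 61, 110: 42, 115: 49, 120: 131, 125: 43, 130: 41, 135: 47, 140: 91, 145: 69, 150: 108, 155: 94, 160: 59, 165: 27, 170: 17, 175: 26, 180: 22, 185: 23, 190: 74}
((455.1260070800781, -70.5135498046875), (125.67051696777344, 237.66229248046875), 11.806781768798828) 13.2431
[ 474.418 -320.999   -0.904]
```

Run:
```python
from h import *
for n,(x0,y0,x1,y1) in (('side',(235,215,330,310)),('scene',(188,190,245,275))):
    d=np.load(n+'0.npy'); W=cloud(n,d)
    w=W[y0:y1,x0:x1].reshape(-1,3); w=w[(w[:,1]<5)&(d[y0:y1,x0:x1].ravel()>0)&(w[:,1]>-200)]
    for nm,lo,hi in (('gripTop',191,200),('clampTop',157,163.),('base',8,20)):
        t=np.ascontiguousarray(w[(w[:,2]>lo)&(w[:,2]<hi)][:,:2].astype(np.float32))
        print(n,nm,len(t),t.min(0),t.max(0),cv2.minAreaRect(t))
    t=w[w[:,2]>190]; print(np.median(t[:,2]))
    # arm strip
    import sys
    t=w[(w[:,2]>130)&(w[:,2]<175)&(w[:,0]>540)]; t=t[np.argsort(t[:,0])]; print(t[::6][:60])
```

```text
side gripTop 108 [ 498.315 -149.68 ] [ 529.943 -124.846] ((514.3305053710938, -137.61187744140625), (19.64747428894043, 28.987178802490234), 72.04700469970703)
side clampTop 179 [ 454.285 -160.33 ] [ 576.625 -111.478] ((516.2160034179688, -141.0547637939453), (28.596040725708008, 123.68527221679688), 72.5764389038086)
side base 1409 [ 416.637 -181.303] [649.051   4.804] ((515.6127319335938, -64.88645935058594), (273.4682312011719, 125.97869110107422), 50.0299072265625)
194.4181857945143
[[ 540.476 -140.775  144.665]
 [ 541.824 -143.587  146.79 ]
 [ 544.287 -141.744  144.944]
 [ 546.139 -151.778  145.331]
 [ 547.982 -143.168  145.613]
 [ 550.07  -142.913  145.121]
 [ 551.655 -153.348  148.417]
 [ 552.965 -147.844  146.234]
 [ 554.809 -149.39   142.155]
 [ 556.455 -151.267  140.932]
 [ 558.139 -151.186  148.284]
 [ 559.55  -144.992  148.094]
 [ 560.344 -149.57   151.728]
 [ 561.55  -153.008  151.853]
 [ 562.75  -156.892  149.835]
 [ 563.469 -153.814  149.726]
 [ 565.193 -152.953  158.862]
 [ 566.488 -155.96   158.627]
 [ 567.486 -154.356  147.089]
 [ 569.015 -156.084  148.311]
 [ 570.2
[... 446 characters left out ...]
516, 124.43268585205078), 74.16626739501953)
scene base 909 [ 375.849 -181.56 ] [524.684   4.788] ((458.27044677734375, -84.808837890625), (125.54241180419922, 208.20370483398438), 11.599997520446777)
193.53587272255157
[[ 540.181 -148.51   138.582]
 [ 544.5   -146.432  142.924]
 [ 548.056 -149.739  141.554]
 [ 549.833 -145.393  145.68 ]
 [ 556.241 -151.425  142.174]
 [ 561.99  -153.481  150.117]
 [ 563.593 -148.733  162.31 ]
 [ 566.036 -154.216  153.217]
 [ 568.576 -156.544  153.531]
 [ 570.521 -155.694  148.539]
 [ 572.566 -151.493  158.525]
 [ 575.114 -157.051  149.587]
 [ 575.975 -154.611  159.92 ]
 [ 578.034 -156.534  159.681]
 [ 579.54  -152.409  155.146]
 [ 582.409 -152.275  154.096]]
```

```bash
cat >> h.py <<'E'
def Rtool(yaw,tilt=0.0):
    """yaw of stand x (rad); tool y=-stand y; camera on stand +x side; tilt = top leaning to -x"""
    c,s=np.cos(yaw),np.sin(yaw); X=np.array([c,s,0]);Y=np.array([-s,c,0]);Z=np.array([0,0,1.])
    up=Z*np.cos(tilt)-X*np.sin(tilt); fx=X*np.cos(tilt)+Z*np.sin(tilt)
    return np.column_stack([fx,-Y,-up])
E
python3 - <<'E'
from h import *
from scipy.spatial.transform import Rotation as Ro
yaw=np.radians(-16)
R=Rtool(yaw); print(np.linalg.det(R))
for p,r in (((515,-137,270),R),((515,-137,179),R),((560,-150,230),Rtool(yaw,np.radians(28))),((600,-160,240),Rtool(yaw,np.radians(28))),((503,177,150),Rtool(np.radians(-5)))):
    print(ctrl.solve_ik(np.array(p,float),r))
ctrl.move_ptp(np.array([515,-137,270.]),R)
ctrl.hold(0.2)
s=sensors.read_state(); im,d=optics.grab_frame('wrist'); np.savez('w1.npz',d=d,p=s['eef_pos'],R=s['eef_rot']); cv2.imwrite('pics/w1.png',im[:,:,::-1])
print(s['t'],s['eef_pos'],s['force'],s['eef_rot']-R)
E
```

```text
1.0
[-0.422  0.106  1.628 -0.     1.407  1.428]
[-0.422  0.196  1.724 -0.     1.222  1.428]
[-0.452 -0.017  1.917  0.117  0.762  1.333]
[-0.434  0.062  1.814  0.103  0.785  1.361]
[ 0.176  0.233  1.746 -0.     1.163  1.834]
1.7583 [ 515.105 -136.678  269.914] [-0.024  0.156 -0.316] [[ 0.     0.001 -0.   ]
 [ 0.001 -0.     0.   ]
 [-0.    -0.     0.   ]]
```

View pics/w1.png

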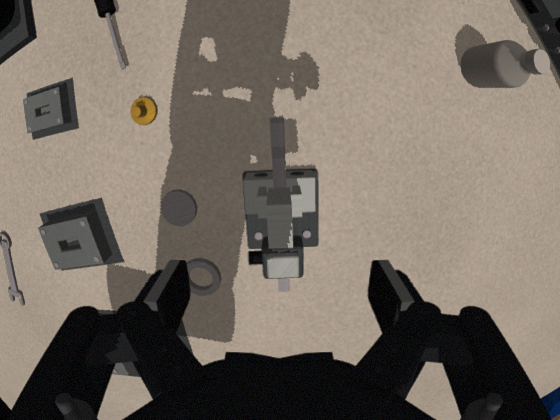

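Run:
```python
import cv2
s=cv2.imread('pics/w1.png'); 
cv2.imwrite('pics/w1c.png',cv2.resize(s[105:305,220:345],None,fx=3,fy=3,interpolation=cv2.INTER_CUBIC))
```

```text
(no output)
```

View pics/w1c.png

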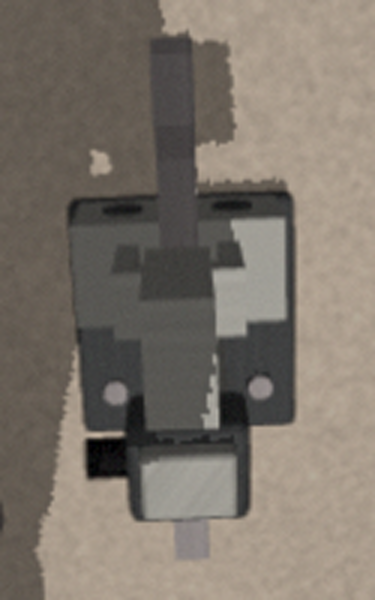

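```bash
cat >> h.py <<'E'
def wcloud(d,p,R):
    P=optics.camera_params('wrist');K=P['mtx'];T=P['T_tool_cam']
    v,u=np.mgrid[:d.shape[0],:d.shape[1]]
    a=(u-K[0,2])/K[0,0];b=(v-K[1,2])/K[1,1];th=np.hypot(a,b)+1e-9
    t=np.tan(th)/th
    X=np.stack([a*t*d,b*t*d,d],-1)
    X=X@T[:3,:3].T+T[:3,3]
    return X@R.T+p
def wray_z(u,v,z,p,R):
    P=optics.camera_params('wrist');K=P['mtx'];T=P['T_tool_cam']
    a=(u-K[0,2])/K[0,0];b=(v-K[1,2])/K[1,1];th=np.hypot(a,b)+1e-9
    r=np.array([a/th*np.sin(th),b/th*np.sin(th),np.cos(th)]);r=R@T[:3,:3]@r;c=R@T[:3,3]+p
    return c+r*(z-c[2])/r[2]
E
python3 - <<'E'
from h import *
f=np.load('w1.npz'); W=wcloud(f['d'],f['p'],f['R'])
yaw=np.radians(-16);X=np.array([np.cos(yaw),np.sin(yaw)]);Y=np.array([-X[1],X[0]])
o=np.array([463,-123])
for v in range(112,296,4):
    r=W[v,275:290]; z=r[:,2]; m=r[3]; print(v, W[v,[268,274,278,282,286,292],2].round(0), ((W[v,280,:2]-o)@X).round(1))
E
```

```text
112 [ 1. -1. -1.  0. -1.  2.] 120.0
116 [ 0.  0.  0. -0.  0.  1.] 115.2
120 [  0. 156. 157. 157.  -0.   1.] 118.7
124 [  0. 160. 160. 160.  -1.   1.] 116.2
128 [  2. 161. 160. 160.  -1.  -1.] 113.3
132 [  1. 161. 160. 160.  -0.   0.] 110.4
136 [ -0. 160. 160. 160.   0.   1.] 107.6
140 [ -0. 161. 161. 161.  -1.  -0.] 104.9
144 [ -1. 160. 161. 160.  -1.  -0.] 102.0
148 [  1. 149. 149. 148.   1.   0.] 97.5
152 [  0. 146. 147. 147.   2.   0.] 94.2
156 [ -0. 146. 146. 145.   1.   1.] 90.9
160 [  1. 145. 144. 145.   2.   1.] 87.6
164 [  1. 145. 144. 144.  -0.   1.] 84.6
168 [  1. 145. 144. 144.   0.   1.] 81.5
172 [ 95. 144. 144. 143. 100. 101.] 78.5
176 [115. 145. 145. 144. 118. 120.] 75.1
180 [125. 144. 145. 144. 124. 123.] 72.1
184 [124. 144. 144. 144. 124. 124.] 68.8
188 [155. 155. 156. 156. 157. 123.] 68.7
192 [166. 166. 166. 166. 167. 147.] 68.7
196 [175. 176. 176. 177. 177. 151.] 68.7
200 [185. 185. 186. 186. 187. 151.] 68.8
204 [193. 194. 194. 193. 193. 153.] 68.4
208 [195. 194. 194. 194. 194. 152.] 66.1
212 [194. 194. 194. 194. 195. 152.] 63.6
216 [193. 194. 194. 194. 193. 152.] 61.0
220 [194. 194. 195. 194. 195.  81.] 58.0
224 [195. 195. 195. 194. 195.  92.] 55.4
228 [193. 194. 195. 195. 193. 101.] 52.5
232 [193. 194. 193. 195. 195. 195.] 50.0
236 [194. 194. 194. 195. 195. 194.] 46.9
240 [194. 194. 194. 195. 194. 194.] 44.1
244 [195. 194. 195. 193. 195. 195.] 41.4
248 [151. 152. 152. 152. 152. 152.] 18.5
252 [153. 152. 154. 155. 153. 152.] 14.7
256 [159. 158. 158. 160. 159. 159.] 13.9
260 [159. 159. 160. 160. 160. 160.] 11.6
264 [160. 161. 161. 160. 160. 160.] 7.1
268 [160. 160. 161. 160. 161. 159.] 4.4
272 [160. 160. 160. 160. 160. 160.] 0.6
276 [160. 160. 160. 160. 160. 160.] -3.3
280 [  1.   1. 143. 143. 145.   1.] -17.3
284 [  1.  -2. 145. 144. 144.   1.] -21.1
288 [ -0.  -0. 145. 144. 388.  -0.] -25.1
292 [ 1.  0.  0. -1.  1.  1.] -123.6
```

Run:
```python
from h import *
f=np.load('w1.npz'); W=wcloud(f['d'],f['p'],f['R']).astype(np.float32)
im=np.zeros((420,560)); reg=np.zeros((420,560),bool); reg[110:296,225:340]=1
for nm,lo,hi in (('grip',191,198),('clamp',157,163),('arm',141,147.5)):
    m=reg&(W[...,2]>lo)&(W[...,2]<hi)
    for v0,v1 in ((110,146),(146,190),(190,246),(246,280),(280,296)):
        mm=m.copy();mm[:v0]=0;mm[v1:]=0
        if mm.sum()<15: continue
        t=W[mm]; r=cv2.minAreaRect(np.ascontiguousarray(t[:,:2]))
        # row mid centres
        C=[]
        for v in range(v0,v1):
            us=np.where(mm[v])[0]
            if len(us)>4: C.append(W[v,us].mean(0))
        C=np.array(C); print(nm,v0,v1,mm.sum(),r,'\n    rows',C[0] if len(C) else '',C[-1] if len(C) else '')
```

```text
grip 190 246 1080 ((515.20654296875, -137.748046875), (16.03484344482422, 29.817609786987305), 76.14836120605469) 
    rows [ 529.047 -143.174  191.174] [ 501.789 -134.334  194.088]
grip 246 280 49 ((500.5485534667969, -134.3081512451172), (15.097001075744629, 1.9327452182769775), 73.59503936767578) 
    rows [ 501.135 -134.486  194.385] [ 500.313 -134.255  194.119]
clamp 110 146 356 ((568.8842163085938, -151.444091796875), (9.822623252868652, 16.950889587402344), 74.08097839355469) 
    rows [ 577.184 -153.098  157.552] [ 560.777 -149.487  160.462]
clamp 146 190 36 ((544.7201538085938, -145.02777099609375), (15.327853202819824, 32.37376403808594), 75.93694305419922) 
    rows [ 560.069 -149.287  160.281] [ 529.169 -141.448  158.406]
clamp 190 246 23 ((529.3580322265625, -140.44837951660156), (13.70276927947998, 0.5476325154304504), 75.21157836914062) 
    rows [ 529.429 -140.469  161.092] [ 529.429 -140.469  161.092]
clamp 246 280 726 ((467.1236572265625, -126.74397277832031), (26.479053497314453, 20.306001663208008), 74.99920654296875) 
    rows [ 475.765 -131.93   157.882] [ 458.571 -122.581  159.803]
arm 146 190 473 ((542.5911254882812, -144.98397827148438), (9.952855110168457, 30.960899353027344), 74.32146453857422) 
    rows [ 554.452 -148.555  146.666] [ 527.724 -141.13   144.101]
arm 190 246 91 ((501.36529541015625, -134.66561889648438), (33.566497802734375, 46.58006286621094), 77.30249786376953) 
    rows [ 520.241 -153.45   141.934] [ 483.095 -120.56   145.64 ]
arm 246 280 200 ((462.64697265625, -113.53368377685547), (42.51172637939453, 13.410072326660156), 41.55348205566406) 
    rows [ 477.737 -105.557  141.775] [ 446.943 -122.062  144.15 ]
arm 280 296 136 ((440.6265563964844, -120.271484375), (9.738981246948242, 12.619009017944336), 74.71363067626953) 
    rows [ 445.833 -121.753  143.937] [ 435.768 -115.727  144.204]
```

Run:
```python
from h import *
yaw=np.radians(-14); R=Rtool(yaw)
ctrl.gripper_to(45,60)
ctrl.move_l(np.array([515.2,-137.7,215.]),R,vel=100)
ctrl.hold(0.2)
s=sensors.read_state(); im,d=optics.grab_frame('wrist'); cv2.imwrite('pics/w2.png',im[:,:,::-1]); np.savez('w2.npz',d=d,p=s['eef_pos'],R=s['eef_rot'])
im,d=optics.grab_frame('side'); cv2.imwrite('pics/s2.png',cv2.resize(im[150:320,180:380,::-1],None,fx=3.5,fy=3.5))
print(s['t'],s['eef_pos'],s['force'],s['grip_width'])
W=wcloud(*[np.load('w2.npz')[k] for k in('d','p','R')]).astype(np.float32)
m=(abs(W[...,2]-194)<3)&(abs(W[...,0]-515)<22)&(abs(W[...,1]+138)<16); print(cv2.minAreaRect(np.ascontiguousarray(W[m][:,:2])))
```

```text
3.1833 [ 515.81  -137.982  216.022] [ 0.336  0.252 -0.216] 45.18003799271537
((514.62890625, -137.63319396972656), (16.310117721557617, 31.036779403686523), 76.39835357666016)
```

View pics/w2.png

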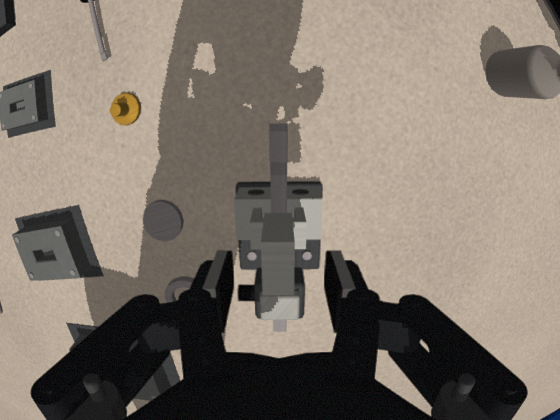

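View pics/s2.png

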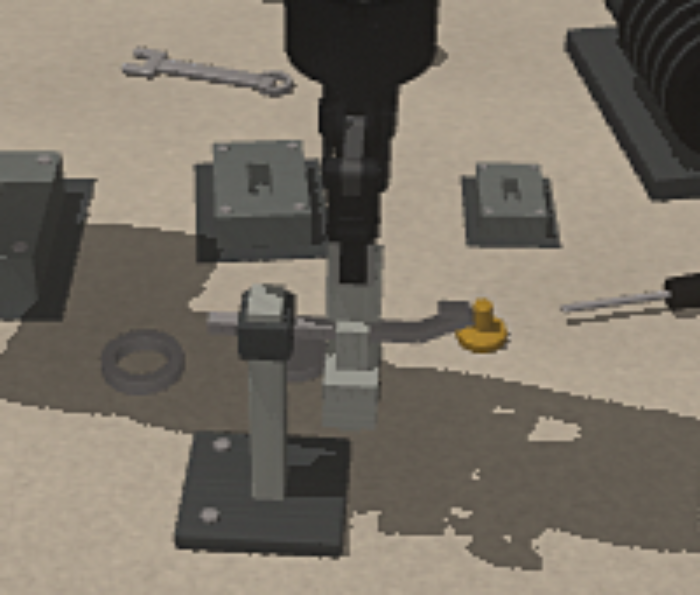

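Run:
```python
from h import *
yaw=np.radians(-14); R=Rtool(yaw)
print([sensors.read_state()['eef_pos'] for _ in range(4)])
ctrl.move_l(np.array([515.0,-137.7,181.]),R,vel=60,threshold=8)
ctrl.hold(0.3)
a=[]
for _ in range(5): s=sensors.read_state(); a.append(np.r_[s['eef_pos'],s['force']]); ctrl.hold(0.02)
print(s['t'],np.array(a))
ctrl.gripper_to(10,60); ctrl.hold(0.3)
a=[]
for _ in range(8): s=sensors.read_state(); a.append(np.r_[s['eef_pos'],s['force'],s['wrist_torque']]); ctrl.hold(0.02)
print(s['t'],np.mean(a,0),np.std(a,0),s['grip_width'])
```

```text
[array([ 515.613, -137.877,  215.749]), array([ 515.613, -137.877,  215.749]), array([ 515.613, -137.877,  215.749]), array([ 515.613, -137.877,  215.749])]
4.3667 [[ 515.256 -137.821  181.423   -0.1     -0.236    0.897]
 [ 515.225 -137.8    181.406   -0.407   -0.206    0.412]
 [ 515.214 -137.802  181.379    0.088    1.351    0.44 ]
 [ 515.198 -137.798  181.356   -0.217    0.32    -1.023]
 [ 515.163 -137.759  181.308   -0.025   -0.174   -0.465]]
5.1667 [ 515.06  -137.604  181.167   -0.564    1.193    2.453    0.213    0.119
   -0.013] [0.009 0.006 0.01  0.438 0.506 0.579 0.028 0.026 0.024] 15.480734684120018
```

```bash
cat >> h.py <<'E'
def avg(n=10,wait=0.0):
    if wait: ctrl.hold(wait)
    a=[]
    for _ in range(n): s=sensors.read_state(); a.append(np.r_[s['eef_pos'],s['force'],s['wrist_torque']]); ctrl.hold(0.01)
    a=np.mean(a,0); print('t %.2f pos %s F %s M %s w %.2f'%(s['t'],a[:3],a[3:6],a[6:],s['grip_width'])); return a
yaw=np.radians(-14); XS=np.array([np.cos(yaw),np.sin(yaw),0]); P0=np.array([515.06,-137.62,181.13]) # TCP when hanging
E
python3 - <<'E'
from h import *
R=Rtool(yaw)
print(ctrl.move_l(P0+[0,0,3],R,vel=15,threshold=9)); avg(10,.3)
print(ctrl.move_l(P0+[0,0,10],R,vel=20,threshold=5)); avg(20,.4)
im,d=optics.grab_frame('side'); cv2.imwrite('pics/s3.png',cv2.resize(im[200:300,220:340,::-1],None,fx=6,fy=6,interpolation=cv2.INTER_CUBIC))
E
```

```text
False
t 5.92 pos [ 514.998 -137.617  184.017] F [ 0.07   0.412 -2.773] M [-0.02  -0.011 -0.005] w 15.64
False
t 6.98 pos [ 515.03  -137.607  191.064] F [-0.002 -0.194 -2.651] M [ 0.002 -0.002 -0.01 ] w 15.36
```

View pics/s3.png

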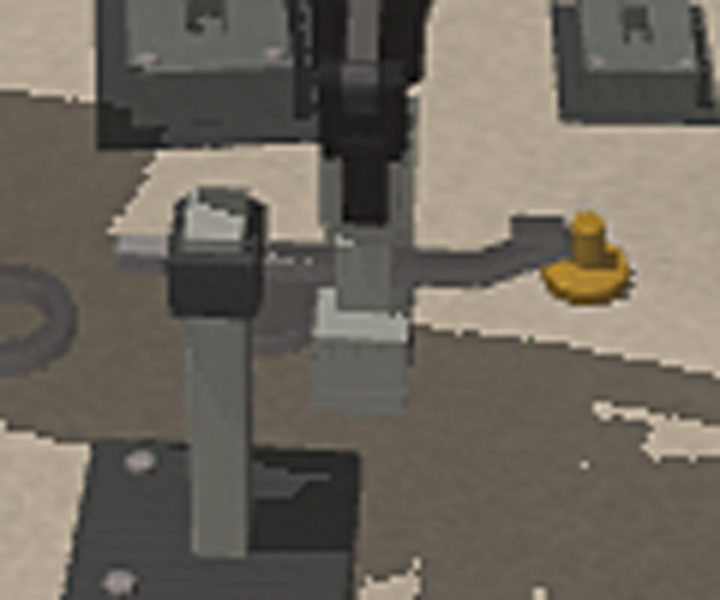

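Run:
```python
from h import *
R=Rtool(yaw)
B=P0+[0,0,10]
print(ctrl.move_l(B+25*XS,R,vel=30,threshold=5)); avg(10,.2)
print(ctrl.move_l(B+46*XS,R,vel=8,threshold=4.5)); a=avg(4); print((a[:3]-B)@XS)
a=avg(10,.2); print((a[:3]-B)@XS)
s=sensors.read_state(); im,d=optics.grab_frame('wrist'); cv2.imwrite('pics/w4.png',cv2.resize(im[120:340,200:360,::-1],None,fx=3,fy=2.7))
im,d=optics.grab_frame('side'); cv2.imwrite('pics/s4.png',cv2.resize(im[200:300,240:360,::-1],None,fx=6,fy=6,interpolation=cv2.INTER_CUBIC))
```

```text
False
t 8.30 pos [ 539.199 -143.632  191.159] F [-0.316 -0.087 -2.622] M [ 0.01   0.006 -0.004] w 15.55
True
t 9.99 pos [ 550.999 -146.373  189.415] F [ 0.198 -0.078 -1.86 ] M [-0.02  -0.102  0.021] w 15.21
36.98871671437659
t 10.28 pos [ 550.914 -146.343  189.278] F [0.72  0.053 1.206] M [-0.046 -0.167 -0.011] w 15.49
36.89921891310912
```

View pics/s4.png

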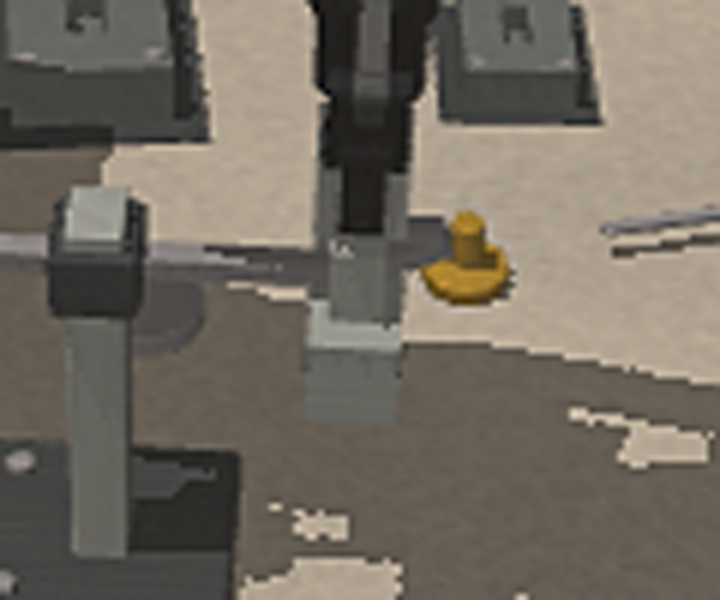

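View pics/w4.png

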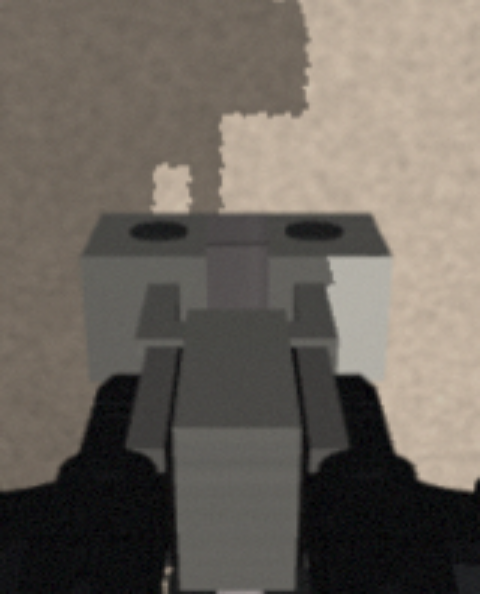

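Run:
```python
from h import *
a=avg(20,.3); B=P0+[0,0,10]
print((a[:3]-B)@XS)
E0=P0; 
def s(p): return (p-P0)@XS
p=ray_z('side',299.7,247.2,136); print('bend low corner',p,s(p)-1)
# barb back upper corner near edge in s3: (512,217)-> 
p=ray_z('side',220+512/6,200+217/6,160); print('barb top back',p,s(p)-9.8)
p=ray_z('side',220+400/6,200+243/6,144); print(p, (p-P0)@np.array([-XS[1],XS[0],0]))
for f in('w1.npz','w2.npz'):
    g=np.load(f); W=wcloud(g['d'],g['p'],g['R']); S=(W-P0)@XS; L=(W-P0)@np.array([-XS[1],XS[0],0])
    for v in range(125,180,3):
        m=(abs(L[v])<4)&(W[v,:,2]>135)&(W[v,:,2]<170); 
        if m.any(): z=W[v,m,2].mean(); x=S[v,m].mean(); print(f,v,x.round(1),z.round(1), 'bend if rise', (x-(z-144.53)/.5317).round(1))
```

```text
t 10.84 pos [ 550.882 -146.326  189.221] F [ 1.854 -0.459  2.94 ] M [-0.118 -0.402  0.001] w 15.04
36.86402479135402
bend low corner [ 550.721 -148.115  136.   ] 36.14049027704948
barb top back [ 561.661 -144.968  160.   ] 37.194323872575154
[ 527.272 -133.096  144.   ] 7.344113147382322
w1.npz 125 61.4 160.5 bend if rise 31.4
w1.npz 128 59.2 160.2 bend if rise 29.7
w1.npz 131 57.1 160.2 bend if rise 27.7
w1.npz 134 55.0 160.5 bend if rise 25.0
w1.npz 137 52.9 160.3 bend if rise 23.3
w1.npz 140 50.8 160.6 bend if rise 20.5
w1.npz 143 48.6 160.4 bend if rise 18.8
w1.npz 146 46.5 160.3 bend if rise 16.8
w1.npz 149 42.6 148.3 bend if rise 35.6
w1.npz 152 40.2 147.1 bend if rise 35.4
w1.npz 155 37.6 145.5 bend if rise 35.9
w1.npz 158 35.2 144.3 bend if rise 35.6
w1.npz 161 32.9 144.7 bend if rise 32.5
w1.npz 164 30.5 144.2 bend if rise 31.1
w1.npz 167 28.1 144.1 bend if rise 29.0
w1.npz 170 25.8 144.1 bend if rise 26.6
w1.npz 173 23.5 144.3 bend if rise 23.8
w1.npz 176 21.1 144.2 bend if rise 21.8
w1.npz 179 18.7 144.2 bend if rise 19.4
w2.npz 125 65.7 153.7 bend if rise 48.5
w2.npz 128 64.2 156.1 bend if rise 42.4
w2.npz 131 62.9 160.4 bend if rise 33.0
w2.npz 134 61.3 160.2 bend if rise 31.8
w2.npz 137 59.7 160.3 bend if rise 30.0
w2.npz 140 58.1 160.4 bend if rise 28.3
w2.npz 143 56.4 160.1 bend if rise 27.1
w2.npz 146 54.8 160.6 bend if rise 24.7
w2.npz 149 53.2 160.2 bend if rise 23.7
w2.npz 152 51.6 160.7 bend if rise 21.2
w2.npz 155 49.9 160.4 bend if rise 20.1
w2.npz 158 48.3 160.5 bend if rise 18.2
w2.npz 161 46.6 160.3 bend if rise 16.9
w2.npz 164 42.7 148.3 bend if rise 35.6
w2.npz 167 40.7 147.1 bend if rise 35.8
w2.npz 170 38.7 146.2 bend if rise 35.5
w2.npz 173 36.6 144.9 bend if rise 36.0
w2.npz 176 34.6 144.3 bend if rise 35.0
w2.npz 179 32.7 144.1 bend if rise 33.5
```

Run:
```python
from h import *
R=Rtool(yaw); B=P0+[0,0,10]
print(ctrl.move_l(B+34*XS,R,vel=10,threshold=12)); a=avg(10); a=avg(20,.4); print((a[:3]-B)@XS)
im,d=optics.grab_frame('side'); cv2.imwrite('pics/s5.png',cv2.resize(im[200:300,240:360,::-1],None,fx=6,fy=6,interpolation=cv2.INTER_CUBIC))
```

```text
False
t 11.41 pos [ 547.141 -145.475  190.123] F [ 0.16  -0.003 -2.676] M [-0.    -0.001  0.007] w 15.69
t 11.97 pos [ 548.077 -145.857  191.162] F [-0.109  0.018 -2.719] M [ 0.001 -0.002  0.008] w 15.24
34.02941395274872
```

View pics/s5.png

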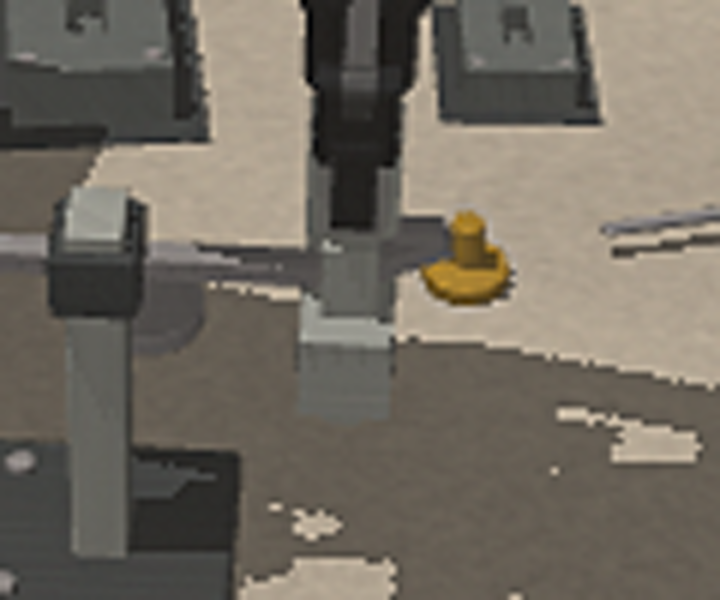

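```bash
cat >> h.py <<'E'
SB=36.0; D=47.13; ZA=140.0
def tcp(s,z,th):  # eye centre at s along XS from P0, absolute z -> TCP
    up=np.array([0,0,np.cos(th)])-XS*np.sin(th)
    base=np.array([P0[0],P0[1],0])
    return base+XS*s+np.array([0,0,z])+D*up, Rtool(yaw,th)
def eye(p,R):
    e=p+D*R[:,2]; return (e-P0)@XS, e[2], (e-P0)@np.array([-XS[1],XS[0],0])
def rel(p,R):
    s,z,l=eye(p,R); a,b=s-SB,z-ZA; c,q=np.cos(TH),np.sin(TH)
    return 'along %.2f perp %.2f lat %.2f tilt %.2f'%(a*c+b*q,-a*q+b*c,l,np.degrees(np.arctan2(R[:,0][2],R[:,0]@XS)))
TH=np.radians(28)
def rise(u,off=4.5): return SB+u*np.cos(TH)-off*np.sin(TH), ZA+u*np.sin(TH)+off*np.cos(TH)
E
python3 - <<'E'
from h import *
for k in (7,14,21,28):
    s0,z0=rise(0.3); p,R=tcp(s0,z0,np.radians(k))
    print(k,ctrl.move_l(p,R,vel=15,threshold=6))
s=avg(15,.3); st=sensors.read_state(); print(rel(s[:3],st['eef_rot']))
im,d=optics.grab_frame('side'); cv2.imwrite('pics/s6.png',cv2.resize(im[190:290,240:360,::-1],None,fx=6,fy=6,interpolation=cv2.INTER_CUBIC))
im,d=optics.grab_frame('wrist'); cv2.imwrite('pics/w6.png',cv2.resize(im[120:340,200:360,::-1],None,fx=3,fy=2.7))
E
```

```text
7 False
14 False
21 False
28 False
t 14.57 pos [ 527.044 -140.646  185.93 ] F [ 0.04  -0.018 -2.873] M [0.128 0.49  0.002] w 15.41
along 0.69 perp 4.52 lat -0.04 tilt 28.00
```

View pics/s6.png

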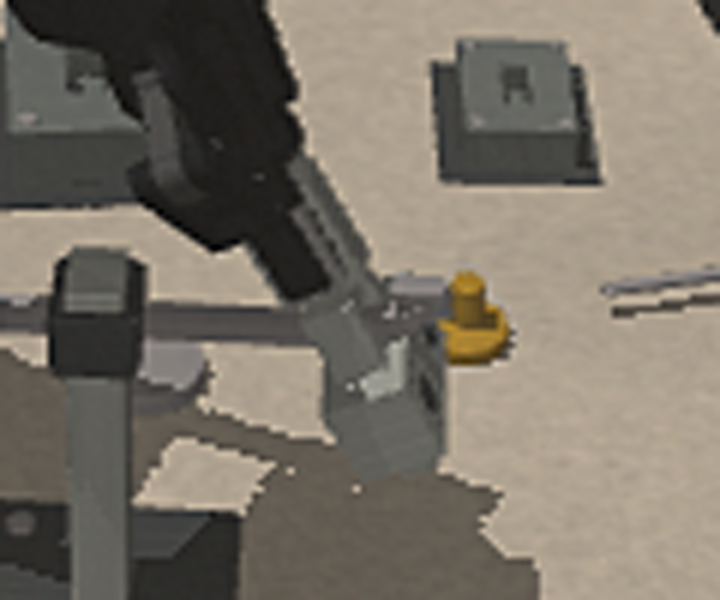

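View pics/w6.png

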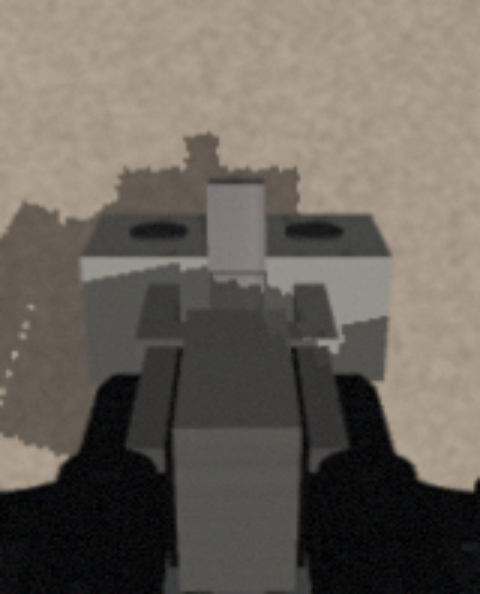

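Run:
```python
from h import *
for u in (5,10,15,20):
    p,R=tcp(*rise(u),TH); hit=ctrl.move_l(p,R,vel=12,threshold=5)
    st=sensors.read_state(); print(u,hit,rel(st['eef_pos'],st['eef_rot']),st['force'])
    if hit: break
a=avg(15,.1); st=sensors.read_state(); print(rel(a[:3],st['eef_rot']))
im,d=optics.grab_frame('side'); cv2.imwrite('pics/s7.png',cv2.resize(im[190:290,240:360,::-1],None,fx=6,fy=6,interpolation=cv2.INTER_CUBIC))
```

```text
5 False along 5.05 perp 4.50 lat 0.03 tilt 28.00 [-0.109  0.066 -2.453]
10 False along 10.02 perp 4.49 lat 0.01 tilt 28.00 [-1.123  0.874 -2.214]
15 False along 15.04 perp 4.51 lat 0.02 tilt 28.00 [ 0.498  0.737 -3.76 ]
20 False along 20.03 perp 4.49 lat -0.00 tilt 28.00 [-1.009 -0.306 -2.623]
t 17.14 pos [ 543.516 -144.697  194.878] F [ 0.018 -0.025 -2.628] M [0.118 0.491 0.   ] w 15.18
along 19.86 perp 4.46 lat 0.02 tilt 27.99
```

View pics/s7.png

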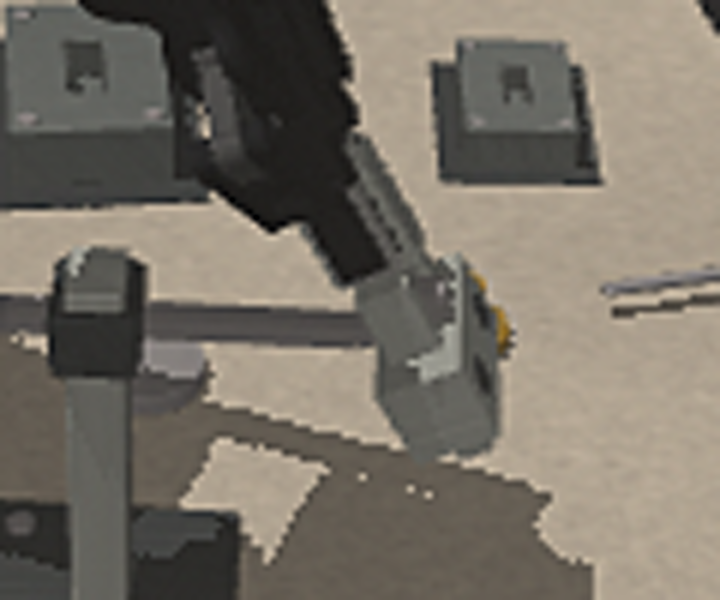

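Run:
```python
from h import *
for u in (26,32,38,44,52,62):
    p,R=tcp(*rise(u),TH); hit=ctrl.move_l(p,R,vel=14,threshold=5)
    st=sensors.read_state(); print(u,hit,rel(st['eef_pos'],st['eef_rot']),st['force'])
    if hit: break
a=avg(10,.05)
im,d=optics.grab_frame('side'); cv2.imwrite('pics/s8.png',cv2.resize(im[160:290,230:390,::-1],None,fx=4.6,fy=4.6,interpolation=cv2.INTER_CUBIC))
st=sensors.read_state(); im,d=optics.grab_frame('wrist'); cv2.imwrite('pics/w8.png',im[:,:,::-1])
```

```text
26 False along 26.04 perp 4.48 lat -0.01 tilt 28.00 [ 0.068 -0.142 -3.343]
32 False along 32.03 perp 4.49 lat 0.02 tilt 28.00 [ 0.81  -0.409 -2.795]
38 False along 38.01 perp 4.48 lat 0.02 tilt 27.99 [-0.183 -0.44  -3.121]
44 False along 44.00 perp 4.48 lat 0.02 tilt 27.99 [ 0.778  0.536 -2.262]
52 False along 51.95 perp 4.48 lat 0.02 tilt 27.99 [-0.454 -0.089 -2.618]
62 False along 61.80 perp 4.42 lat 0.06 tilt 27.98 [ 0.992  0.79  -2.683]
t 21.22 pos [ 579.455 -153.643  214.542] F [-0.062 -0.062 -2.813] M [0.135 0.484 0.   ] w 15.38
```

View pics/s8.png

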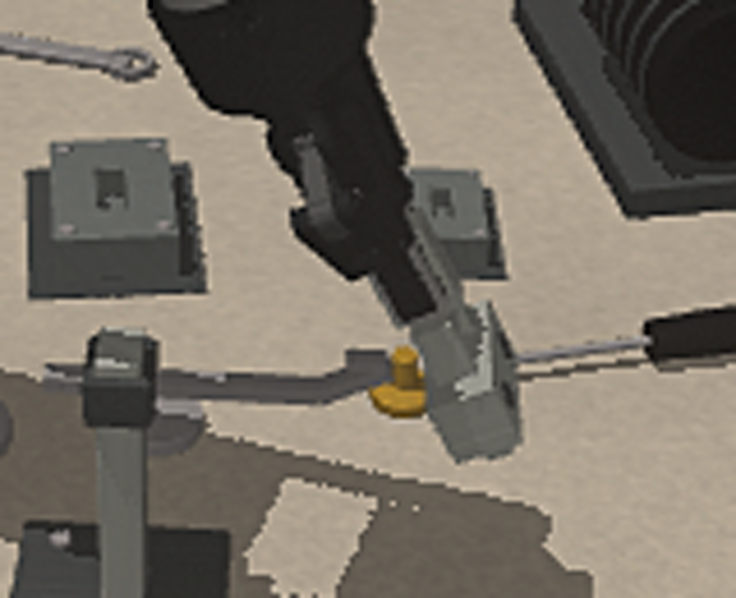

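Run:
```python
from h import *
p,R=tcp(*rise(100),TH); print(ctrl.move_l(p,R,vel=80,threshold=15))
p=sensors.read_state()['eef_pos']
Rd=Rtool(np.radians(-5))
ctrl.move_ptp(np.array([540,40,300.]),Rd)
ctrl.move_ptp(np.array([430,184,175.]),Rd)
a=avg(10,.3)
st=sensors.read_state(); im,d=optics.grab_frame('wrist'); cv2.imwrite('pics/w9.png',im[:,:,::-1]); np.savez('w9.npz',d=d,p=st['eef_pos'],R=st['eef_rot'])
print(st['t'])
```

```text
False
t 24.11 pos [431.02  183.557 175.66 ] F [ 0.151 -0.123 -2.718] M [-0.001  0.009  0.012] w 15.06
24.1167
```

View pics/w9.png

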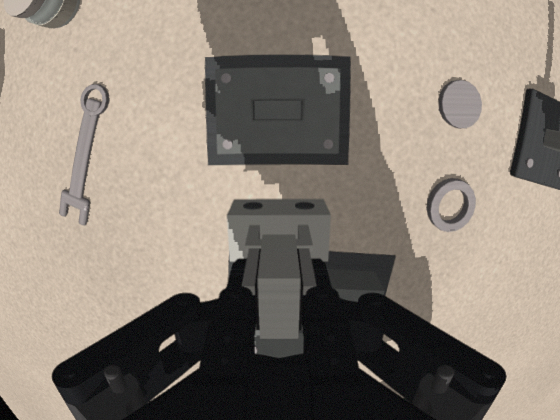

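Run:
```python
from h import *
g=np.load('w9.npz'); W=wcloud(g['d'],g['p'],g['R']).astype(np.float32)
Z=W[...,2]; reg=np.zeros(Z.shape,bool); reg[50:170,195:360]=1
top=reg&(Z>26)&(Z<34); print('top',np.median(Z[top])); r=cv2.minAreaRect(np.ascontiguousarray(W[top][:,:2])); print(r)
im=cv2.imread('pics/w9.png'); cv2.imwrite('pics/w9c.png',cv2.resize(im[45:175,195:360],None,fx=4.5,fy=4.5,interpolation=cv2.INTER_CUBIC))
sl=reg.copy(); sl[:95]=0;sl[123:]=0;sl[:,:245]=0;sl[:,310:]=0
m=sl&(Z<25); ys,xs=np.where(m); print(m.sum(),xs.min(),xs.max(),ys.min(),ys.max(),np.median(Z[m]))
# four top-plane edges: fit by rays at z=30 to mask contour
from h import wray_z
cs,_=cv2.findContours(top.astype(np.uint8),cv2.RETR_EXTERNAL,cv2.CHAIN_APPROX_NONE); c=max(cs,key=cv2.contourArea)[:,0]
P=np.array([wray_z(u,v,30,g['p'],g['R'])[:2] for u,v in c],np.float32); print(cv2.minAreaRect(P))
cs,_=cv2.findContours(m.astype(np.uint8),cv2.RETR_EXTERNAL,cv2.CHAIN_APPROX_NONE); c=max(cs,key=cv2.contourArea)[:,0]
P=np.array([wray_z(u,v,30,g['p'],g['R'])[:2] for u,v in c],np.float32); print('slot',cv2.minAreaRect(P))
```

```text
top 30.251902
((501.8932189941406, 178.0004425048828), (100.59439086914062, 70.73591613769531), 84.88471221923828)
921 253 301 101 119 10.412301
((501.89031982421875, 177.93748474121094), (100.4830322265625, 70.43836975097656), 84.98468017578125)
slot ((501.9150695800781, 178.1826629638672), (38.518470764160156, 14.737238883972168), 84.83369445800781)
```

View pics/w9c.png

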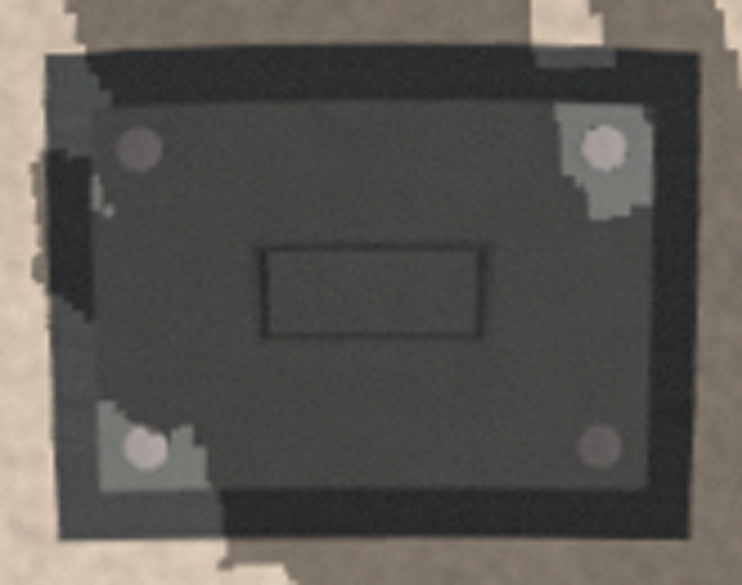

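Run:
```python
from h import *
g=np.load('w9.npz'); W=wcloud(g['d'],g['p'],g['R']); T=(W-g['p'])@g['R']  # tool frame
reg=np.zeros(T.shape[:2],bool); reg[195:345,215:345]=1
# eye centre at tool z=47; block: tool z 57..89 ; tongue bottom 103; grip top z=-13
for nm,lo,hi in (('griptop',-16,-10),('blocktop',54,60),('roof top',27,31),('blockfront',62,86)):
    m=reg&(T[...,2]>lo)&(T[...,2]<hi)&(T[...,0]>-25)&(T[...,0]<25); t=T[m]
    if len(t): print(nm,len(t),np.percentile(t,[1,50,99],axis=0).ravel(), cv2.minAreaRect(np.ascontiguousarray(t[:,:2].astype(np.float32))))
```

```text
griptop 3239 [-15.279 -13.535 -15.287   2.842   0.56  -12.924  14.676  14.029 -10.397] ((3.6279468536376953, -1.6111335754394531), (37.05241394042969, 38.32932662963867), 36.9359245300293)
blocktop 2830 [-13.835 -29.209  55.515   7.087   0.645  57.006  14.761  29.915  59.389] ((-0.26444244384765625, 0.47028350830078125), (60.45880889892578, 30.599899291992188), 89.69379425048828)
roof top 255 [  1.1   -16.632  27.125   8.102   0.615  28.872  14.698  17.292  30.786] ((7.787768363952637, 0.2906608581542969), (34.03506088256836, 14.287276268005371), 89.45182800292969)
blockfront 1159 [ 14.098 -29.461  62.117  14.618   0.054  71.85   15.858  29.683  85.366] ((14.94502067565918, 0.15976524353027344), (60.417476654052734, 2.1389966011047363), 89.92401885986328)
```

Run:
```python
from h import *
R=Rtool(np.radians(-5.1)); C=np.array([502.1,178.3,0])
ctrl.move_l(C+[0,0,175],R,vel=80)
ctrl.move_l(C+[0,0,142],R,vel=50,threshold=8); a=avg(10,.4)
ctrl.move_l(C+[0,0,138],R,vel=10,threshold=5); a=avg(10,.2)
for n in('side','scene'):
    im,d=optics.grab_frame(n); x,y=(200,140) if n=='side' else (260,140)
    cv2.imwrite(f'pics/{n}10.png',cv2.resize(im[y:y+100,x:x+110,::-1],None,fx=6,fy=6,interpolation=cv2.INTER_CUBIC))
```

```text
t 26.50 pos [502.173 178.323 142.157] F [-0.248 -0.058 -2.756] M [-0.001  0.004  0.006] w 15.60
t 27.33 pos [502.169 178.312 138.081] F [ 0.074 -0.067 -2.75 ] M [ 0.002  0.009 -0.005] w 15.44
```

View pics/side10.png

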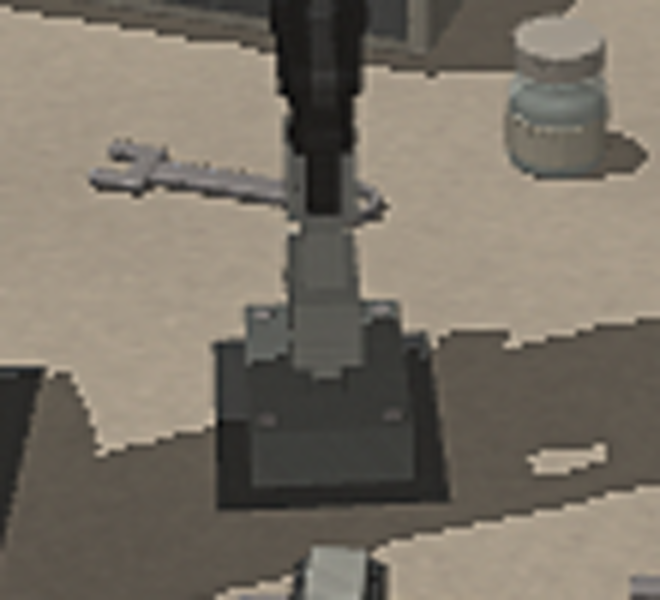

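View pics/scene10.png

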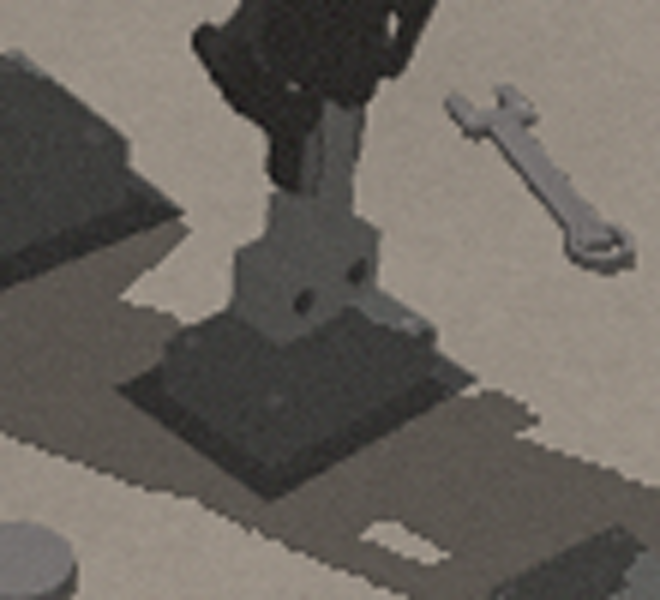

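Carrier is upright and centred over the middle dock. Descend by feel.

Run:
```python
from h import *
R=Rtool(np.radians(-5.1)); C=np.array([502.1,178.3,0])
h1=ctrl.move_l(C+[0,0,128],R,vel=10,threshold=4.5); print(h1); a=avg(10,.1)
if not h1 and abs(a[3])<3 and abs(a[4])<3:
    h2=ctrl.move_l(C+[0,0,120.5],R,vel=12,threshold=4.5); print(h2); a=avg(10,.2)
    if not h2:
        h3=ctrl.move_l(C+[0,0,118],R,vel=4,threshold=4); print(h3); a=avg(6); a=avg(10,.2)
```

```text
False
t 28.77 pos [502.173 178.307 128.098] F [ 0.196  0.147 -2.834] M [-0.005  0.003 -0.009] w 14.91
False
t 29.82 pos [502.176 178.314 120.6  ] F [ 0.158 -0.008 -2.561] M [ 0.002 -0.005  0.001] w 15.37
True
t 30.32 pos [502.163 178.396 119.228] F [-0.371  0.487  5.449] M [-0.098  0.061 -0.014] w 15.23
t 30.61 pos [502.163 178.392 119.229] F [0.038 0.299 5.636] M [-0.092  0.037 -0.012] w 15.41
```

Run:
```python
from h import *
R=Rtool(np.radians(-5.1)); C=np.array([502.1,178.3,0])
ctrl.gripper_to(45); a=avg(5,.2)
ctrl.move_l(C+[0,0,165],R,vel=60,threshold=10)
ctrl.move_l(C+[-80,7,200],R,vel=100); a=avg(10,.3)
st=sensors.read_state(); im,d=optics.grab_frame('wrist'); cv2.imwrite('pics/w11.png',im[:,:,::-1])
W=wcloud(d,st['eef_pos'],st['eef_rot']); m=(abs(W[...,0]-502)<25)&(abs(W[...,1]-178)<35)&(W[...,2]>40)&(W[...,2]<150)
for lo,hi in((122,140),(58,68)):
    k=m&(W[...,2]>lo)&(W[...,2]<hi)
    if k.any(): t=W[k]; print(np.percentile(t[:,2],[5,50,95]),cv2.minAreaRect(np.ascontiguousarray(t[:,:2].astype(np.float32))))
for n in('side','scene'):
    im,d=optics.grab_frame(n); cv2.imwrite(f'pics/{n}11.png',im[:,:,::-1])
    W=cloud(n,d); k=(abs(W[...,0]-502)<25)&(abs(W[...,1]-178)<30)&(W[...,2]>60)&(W[...,2]<150); print(n,W[k].max(0),np.sort(W[k][:,2])[-40:].mean())
```

```text
t 31.24 pos [500.546 178.062 117.433] F [-0.145 -0.715 -0.097] M [ 0.004  0.013 -0.002] w 45.21
t 33.59 pos [422.226 185.217 199.772] F [ 0.125  0.331 -0.158] M [-0.007  0.005  0.003] w 45.12
[131.22  132.315 133.394] ((501.3433532714844, 177.99429321289062), (15.899102210998535, 29.397104263305664), 84.77204132080078)
[61.202 62.277 63.438] ((501.3767395019531, 178.1554412841797), (60.81788635253906, 30.2054500579834), 84.82197570800781)
side [517.585 204.817 136.241] 133.69425920840158
scene [523.184 207.57  135.443] 132.3037305018746
```

View pics/w11.png

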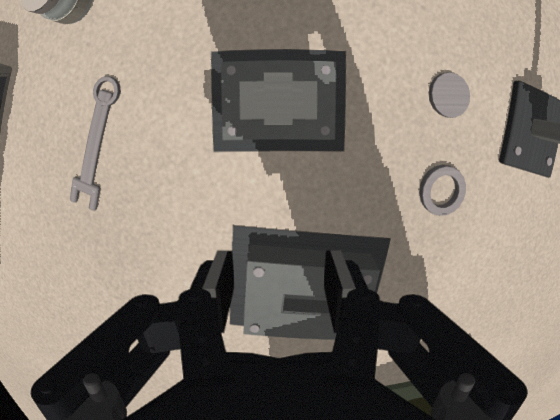

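View pics/side11.png

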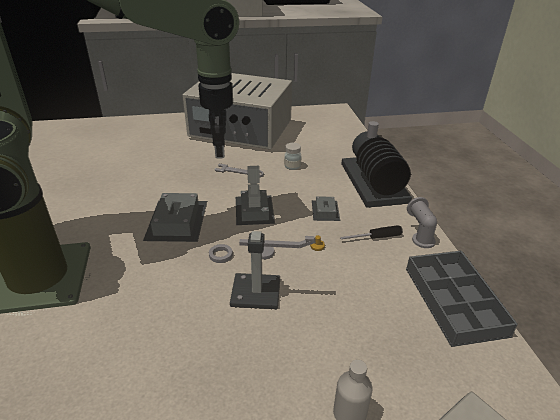

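The wrist picture shows the carrier upright on the dock around (278,100). Its grip top measures 132.3 mm (132 expected) and its block top 62.3 mm (62 expected), so it is fully home. In the side picture the hook is bare and the loose items are where they were. Handing in.

Run:
```python
from h import *
ctrl.hold(0.3); print(ctrl.finish_job())
```

```text
the job is handed in; nothing more can be done
None
```

The carrier is off the hook, upright and fully home in the middle-sized dock. The gripper let go and is clear, and I handed the job in at about 34 s.

- **Off the hook:** I took the carrier by its grip block, raised it 10 mm level and slid it out until it met the barb. The carrier's push on the hook read about 4.5 N at that contact and grew to about 6 N while I paused there. Backing off 3 mm cleared it. I then tilted it 28° and slid it up the rise over the barb; the force readings showed no contact.
- **Into the dock:** The dock's top measured 100 × 70 × 30 mm, which fits the middle size. I lowered the carrier slowly; the tongue went in without touching, and the shoulder touched down 0.1 mm from the expected height with about 8 N of push.

**Last checks:** The measured heights were 132.3 mm for the grip top (132 expected) and 62.3 mm for the block top (62 expected). The carrier is within about 1 mm and 0.3° of the dock's centre. The loose items look unmoved in the final pictures, compared by eye.

**Disagreed or unexpected:**
- The arm sagged about 1.8 mm after the stop against the barb. The force readings there also did not fit a plain push against the barb; they cleared once I backed off.
- The hook's direction read between about -12° and -17° in different measurements. I used -14°, and the wrist picture agreed.

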